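Clamp a heat sink with a quick-release cam lever

ROBOT

A 7-joint arm with a two-finger parallel gripper is mounted at the origin on a cart in front of the work surface, level with it; the furniture and walls round the work are solid. World frame = base frame: x ahead of the robot, y to its left, z up, the work surface at z = 0. Lengths are in m, angles in rad, forces in N, time in s.
With the tool pointing down it reaches from about 0.425 to 0.925 m from the base axis. Payload 6.8 kg.
Tool frame: the origin (TCP) lies at the very end of the fingers, on their centre line; the grasp point (between the pads) lies 19 mm behind it; z points along the fingers, y is the line along which they close (so a half turn about z gives the same grasp; the last joint's range is limited). The gripper opens to 85 mm and grips with 20 to 120 N. Pads are 22 mm wide; open, the fingers measure 114 mm over their backs; the gripper's body (76 mm by 85 mm) begins 54 mm behind the grasp point. The pads swing forward as they close: fully open they stand 13 mm farther back than shut.
Start: joints at [1.143, 0.477, 0.022, 1.555, -0.011, 1.109, -0.083], TCP at [0.212, -0.641, 0.231] pointing down, gripper open.
Joint ranges: [-2.96, 2.96], [-0.34, 2.1], [-1.41, 1.46], [0.24, 2.44], [-1.37, 4.51], [0.17, 1.92], [-2.96, 2.96]. Speed limits (rad/s): [2.39, 2.39, 3.14, 3.14, 3.14, 3.14, 3.14].

INTERFACE

Orientations are given as a unit quaternion [w, x, y, z].
In Python, from station import bot gives the robot as it stands.
- The arm moves only by the shell command python3 nudge.py 'ROWS' [FORCE]. ROWS is a JSON list that holds a single list of rows (three levels of brackets), with 1 to 20 rows, each of 5 numbers: dx, dy, dz in m, then a turn about the tool's z in rad, then the opening from 0.0 (shut) to 1.0 (fully open); each row shifts and turns the commanded pose from where the row before left it, along the tool's axes as they then stand; what a row does not reach is not made up. A row lasts 1/10 s, in which the tool goes at most 0.05 m and 0.15 rad, less where a joint would pass 70% of its speed; a pose out of reach is approached as far as the arm can. The fingers move at their own pace and stop on an object; FORCE is the grip in N (left out, the last holds). Time passes only in rows, so rows that do not move let the fingers close. It prints the time, the measured TCP pose, the force, the opening and the grip force at its end. Input that does not fit is refused with a message, and nothing moves.
- bot.get_obs(): the state, without advancing time (a new reading comes with each control period).
- bot.read_camera(name): name is "scene" or "top"; returns the picture (480x640x3 uint8, blue, green, red); there is no depth.
- bot.camera_info(name): a dict with "vertical_fov" (degrees; the focal length in pixels is half the picture's height over the tangent of half this angle, whatever the lens; pixels are square), "cx", "cy" (the principal point, pixels), "view" (4x4, takes a point from world to camera coordinates). Camera axes: x right, y up, looking along -z (the intrinsics and any distortion apply to the point x, -y, -z); pixel columns grow to the right and rows downward; lengths in m; the calibration is good to about 2 mm. A picture is of the moment at which its call begins. camera_info takes no time and is no camera call.
- bot.hand_in(): hands the job in; it is judged then, once.
The state is a dict: "t": time; "q": joint angles; "joint_vel": joint speeds; "joint_torque": joint torques, N m; "eef_pos": TCP position; "tool_rot": TCP orientation; "contact_force": force on the tool from outside, world axes, zero at the start; "torque": the same for the moment, N m; "gripper_width": opening from 0.0 (shut) to 1.0 (fully open); "grasp_force": force on a finger pad.
Only numpy, scipy, OpenCV 4.12 (cv2) and the standard library are available. Lean on these libraries where they do the work, as an engineer would, in place of code of your own. Each camera call takes 0.05 s, during which the arm holds its last target. There are 200 camera calls.

TASK

Set the black finned heat sink in the shallow tray of the slanted clamping stand, its length running up the slope, so that it lies flat and its upper end is under the clamp pad. Then turn the wing-shaped adjuster nut clockwise until the cam lever first meets firm resistance about midway in its swing, and close the lever fully so that the heat sink is held. Leave the other things undisturbed.

Things in the scene. Friction and masses are not known exactly. Their poses are not given: they have to be found in the camera images.
- clamp: Aluminium bed of the clamping stand, 140 x 270 mm, leaning 30 deg towards the robot. Origin: bed surface, centre of the tray. x runs up the slope (away from the robot), y to the left, z is the bed's outward normal, 30 deg from vertical. Nut axis at x = 27, y = 100 mm; lever pin at x = 27, y = -95, z = 101; clamp bar 26 mm wide at x = 27, from y = -110 to 116.
- tray (a point): Same point and axes as clamp: where the centre of the heat sink's underside belongs. The tray is marked by a 4 mm high lip across its lower end (inner face at x = -42.5 mm) and 4 mm high side rails (inner faces at y = +-27.5, x from -46 to 16); the upper end is open. The bed between them is rubber.
- pad_face (a point): Centre of the underside of the round rubber pad (26 mm across) under the clamp bar, 27 mm up the slope from the tray's centre; axes as clamp. At the start with the lever open it is 14 to 20 mm above the top of a heat sink lying in the tray. The clamp bar's underside is 12 mm higher than it, its top 22 mm higher.
- nut_grip (a point): Middle of the grip bar of the steel wing-shaped adjuster nut on the clamp bar's left end. Grip bar 70 mm long along the point's x, 14 thick along y, 24 high along z (turning axis, bed normal). Clockwise seen from above lowers nut, clamp bar and pad together 3 mm per rad; 0.45 N m friction. The lever's cam lowers all three too. Too loose at first; needs 1.7 to 3 rad.
- lever (a joint): Swing of the black cam lever on the right post, rad: 0 open (leaning 0.6 rad up the slope from the bed's normal), 1.1 midway, 2.2 closed (lying down the slope, nearly parallel to the bed). The cam lowers the pad by 10 mm x (cos(2.1 - lever) + 0.505): 10.5 mm at midway, 15 mm closed. Friction 0.12 N m: stays as left unless the pad presses hard; goes over centre at 2.1 and stays shut.
- lever_grip (a point): Point in the lever's grip, 80 mm from the hinge pin (pin along the clamp's y). Its frame turns with the lever and equals the clamp's at 0. The lever is 100 mm long from the pin; the last 50 mm are the grip, 14 mm thick along y and 18 mm the other way.
- pad (a joint): How far the spring behind the pad is pressed in, m: 0 while the pad touches nothing, growing once it presses on the heat sink (16 N per mm, at most 0.011). If the lever meets the resistance just midway, it reads about 0.0045 with the lever closed.
- heat_sink: Black extruded heat sink, 75 x 40 x 45 mm (x along its length, y across the fins, z up), about 0.22 kg (0.15 to 0.31), lying loose on the desk. Origin: centre of its underside. Six upright fins run along its length; grasp it across the fins (40 mm). Either end may point up the slope.
- mug: Cream mug, 80 mm across and 94 mm high, handle on one side, a bystander. Origin: centre of its underside.
- tape: Yellow roll of tape, 65 mm across, 19 mm high, a bystander. Origin: centre of its underside.
- driver: Screwdriver with a black and orange handle, 102 mm long, a bystander. Origin: centre of its underside.

How it is judged:
By the outcome, as a careful person would: the job done as asked, in the order asked, and still so for the second after the job is handed in, with the robot touching nothing.
It also fails if it takes over 72 s, if anything falls off the work surface, if the arm or the gripper's body presses on something with over 40 N, if the wrist force passes 120 N, or if a joint passes its speed limit or range.

## Working session

There is one attempt and no reset: what is moved stays moved. The work goes in short steps, Python scripts to look and compute and a shell command to move; the robot and the scene stay as the last step left them, time stands still between calls to the robot, and variables do not carry over. Pictures are saved under pics/ and viewed, at most 10 in all, crops included, and the job is handed in when it is done.

```bash
ls; mkdir -p pics
python3 - <<'E'
from station import bot
import cv2
for n in("scene","top"):
    i=bot.camera_info(n);print(n,i)
    cv2.imwrite(f"pics/{n}0.png",bot.read_camera(n))
o=bot.get_obs();print(o)
E
```

```text
nudge.py
pics
station.py
scene {'vertical_fov': 53.546097025991486, 'cx': 309.15925805121066, 'cy': 243.78082895402906, 'view': array([[-0.84247559, -0.53864425, -0.00986194,  0.49013849],
       [ 0.35629646, -0.57081532,  0.73974503, -0.35494878],
       [-0.40408875,  0.61970335,  0.67281501, -1.14365949],
       [ 0.        ,  0.        ,  0.        ,  1.        ]])}
top {'vertical_fov': 42.705260883305634, 'cx': 330.7682692187663, 'cy': 234.01688550471042, 'view': array([[ 1.65029401e-03, -9.99953633e-01, -9.48729630e-03,
         1.00978929e-02],
       [ 9.97842994e-01,  1.02405730e-03,  6.56377202e-02,
        -5.68300338e-01],
       [-6.56249613e-02, -9.57515368e-03,  9.97798417e-01,
        -1.53112333e+00],
       [ 0.00000000e+00,  0.00000000e+00,  0.00000000e+00,
         1.00000000e+00]])}
{'t': 0.1, 'q': array([ 1.1428896 ,  0.47774702,  0.02234821,  1.55632652, -0.01149446,
        1.10931679, -0.08309479]), 'joint_vel': array([ 0.00028031, -0.00392391,  0.00019196, -0.0019517 , -0.00107753,
        0.00097311, -0.00033753]), 'joint_torque': array([ 4.46890161e-03, -5.97757781e+01,  1.61398284e+00, -2.81952953e+01,
        1.28873368e-02,  5.05330929e-03,  2.87999001e-05]), 'eef_pos': array([ 0.21202778, -0.64027849,  0.23041422]), 'tool_rot': array([-8.11221111e-04,  9.87240496e-01,  1.59234121e-01, -1.96524542e-04]), 'contact_force': array([ 0.24275928, -0.75102795, -0.2381482 ]), 'torque': array([ 0.02320255, -0.03267958, -0.05735584]), 'grasp_force': 0.0, 'gripper_width': 1.0034848174375697}
```

View pics/scene0.png

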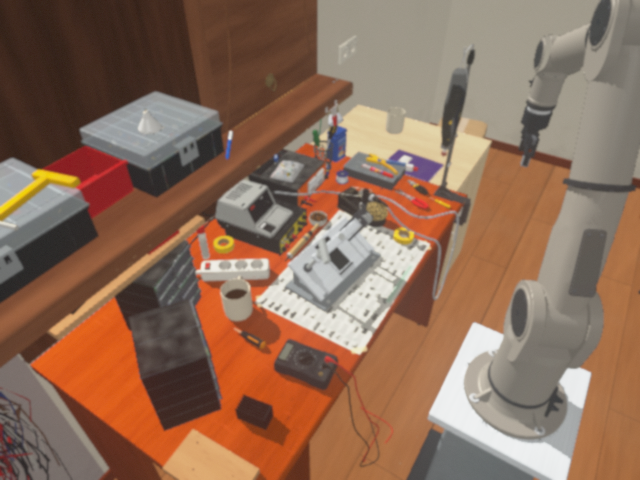

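View pics/top0.png

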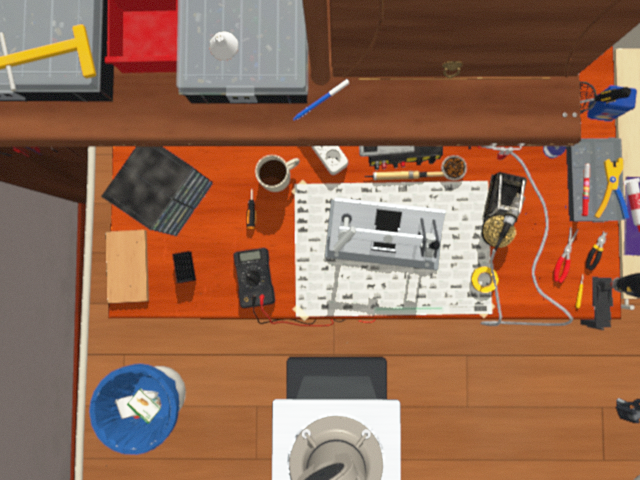

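The heat sink shows in top at about (183,266) and in scene at (254,411). The stand is in top at about (387,235) and in scene at (338,262). I'll zoom in on both.

```bash
cat > h.py <<'E'
import numpy as np, cv2
from station import bot
from scipy.optimize import least_squares
def K(n):
    i=bot.camera_info(n); f=240/np.tan(np.radians(i['vertical_fov']/2)); return f,i['cx'],i['cy'],i['view']
C={n:K(n) for n in('scene','top')}
def proj(n,P):
    f,cx,cy,V=C[n]; p=np.atleast_2d(P)@V[:3,:3].T+V[:3,3]
    return np.c_[cx+f*p[:,0]/-p[:,2], cy-f*p[:,1]/-p[:,2]]
def tri(a,b):  # scene px, top px
    r=least_squares(lambda p:np.r_[proj('scene',p)[0]-a,proj('top',p)[0]-b],[.6,0,.1]); return r.x,r.fun
def crop(img,x0,y0,x1,y1,s):
    c=cv2.resize(img[y0:y1,x0:x1],None,fx=s,fy=s,interpolation=cv2.INTER_CUBIC)
    for x in range((x0+9)//10*10,x1,10):
        cv2.line(c,((x-x0)*s,0),((x-x0)*s,6 if x%50 else 14),(0,0,255),1)
        if x%20==0: cv2.putText(c,str(x),((x-x0)*s-8,22),0,.35,(0,0,255),1)
    for y in range((y0+9)//10*10,y1,10):
        cv2.line(c,(0,(y-y0)*s),(6,(y-y0)*s),(0,0,255),1)
        if y%20==0: cv2.putText(c,str(y),(8,(y-y0)*s+4),0,.35,(0,0,255),1)
    return c
def bedR(yaw,lean=np.radians(30)):
    c,s=np.cos(yaw),np.sin(yaw); Z=np.array([[c,-s,0],[s,c,0],[0,0,1]])
    a=lean; return Z@np.array([[np.cos(a),0,-np.sin(a)],[0,1,0],[np.sin(a),0,np.cos(a)]])
E
python3 - <<'E'
from h import *
t=cv2.imread('pics/top0.png');s=cv2.imread('pics/scene0.png')
cv2.imwrite('pics/tc.png',crop(t,315,185,460,285,5))
cv2.imwrite('pics/sc.png',crop(s,280,200,400,310,5))
a=crop(t,160,240,220,300,6);b=crop(s,225,385,285,445,6)
cv2.imwrite('pics/hs.png',np.hstack([a,b]))
E
```

```text
(no output)
```

View pics/tc.png

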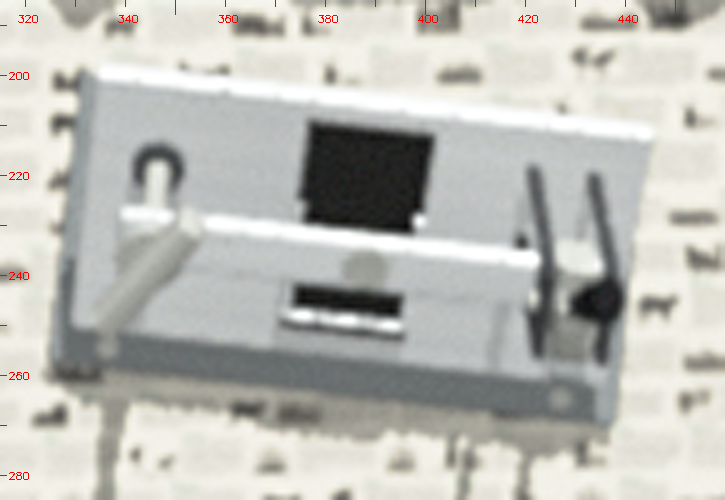

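View pics/sc.png

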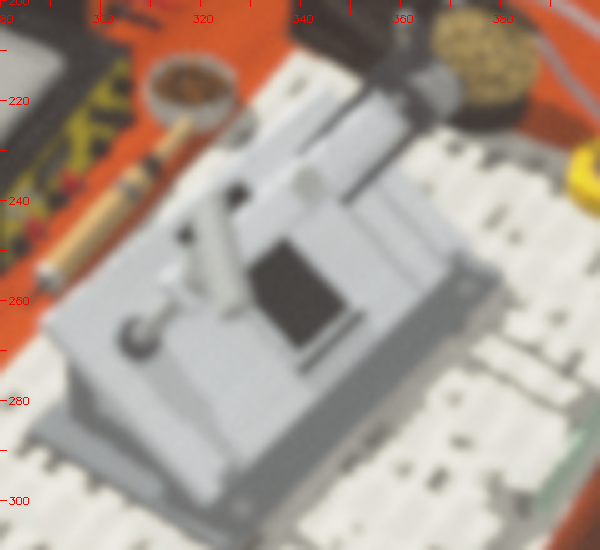

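View pics/hs.png

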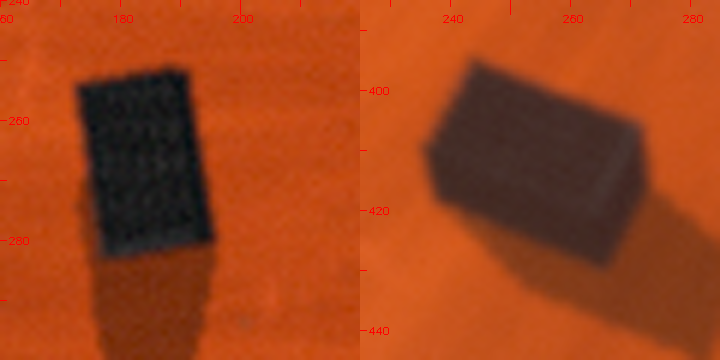

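Top shows the post base at (346,218), the nut bar from (355,229) to (336,252), the lever end-on at (434,245), and the bed's upper edge from (334,200) to (445,212). Scene shows the post base at (308,267), the nut at about (323,251), the lip from (340,274) to (352,263), and the lever near (362,205). Now I'll fit the poses from these.

Run:
```python
from h import *
n=np.nan
# clamp pts: (x or 'u' upper edge / 'l' lower), y, z, scene px, top px
def pts(p):
    X,yaw,xu,zb=p[:3],p[3],p[4],p[5]
    L=np.array([[.027,.100,0],[xu,.135,0],[xu,-.135,0],[xu-.140,.135,0],[xu-.140,-.135,0],[-.0425,.0275,.004],[-.0425,-.0275,.004],
      [.040,.116,zb+.022]])
    return L@bedR(yaw).T+X
S=np.array([[308,267],[288,265],[n,n],[321,300],[n,n],[340,273],[352,261.5],[n,n]])
T=np.array([[346.2,217],[334,201],[444.5,213.5],[329.5,250],[437,263],[373,247],[396,250],[339.5,228.5]])
def res(p):
    P=pts(p);d=np.r_[(proj('scene',P)-S).ravel(),(proj('top',P)-T).ravel()];return d[~np.isnan(d)]
r=least_squares(res,[.55,-.1,.1,0,.08,.06],loss='soft_l1')
print(r.x.round(4));P=pts(r.x);print((proj('scene',P)-S).round(1));print((proj('top',P)-T).round(1))
np.save('fit.npy',r.x)
R=bedR(r.x[3]);X=r.x[:3]
for nm,a,b in[('nut a',(319.5,241),(354,229)),('nut b',(327,262),(336,250)),('nut mid',(323,251),(345,240)),('lever tip',(362,207),(434,245))]:
    p,f=tri(a,b);print(nm,p.round(4),f.round(1),'local',(R.T@(p-X)).round(4))
# heat sink
def hp(q):
    c,s=np.cos(q[3]),np.sin(q[3]);L=np.array([[a*.0375,b*.02,z] for z in(.045,0) for a in(1,-1) for b in(1,-1)])
    return L@np.array([[c,-s,0],[s,c,0],[0,0,1]]).T+q[:3]
# order top: (+,+),(+,-),(-,+),(-,-), then bottom
S2=np.array([[236,409.5],[244,395],[264,422],[272,406],[238,418],[n,n],[266,429.5],[272.5,416]])
T2=np.array([[173,254],[191,251.5],[177,279.5],[196,277.5],[n,n],[n,n],[177,283],[196,280]])
def r2(q):
    P=hp(q);d=np.r_[(proj('scene',P)-S2).ravel(),(proj('top',P)-T2).ravel()];return d[~np.isnan(d)]
h=least_squares(r2,[.5,.4,0,0],loss='soft_l1');print('hs',h.x.round(4));print((proj('scene',hp(h.x))-S2).round(1),(proj('top',hp(h.x))-T2).round(1));np.save('hs.npy',h.x)
```

```text
[ 0.5698 -0.126   0.0564 -0.1177  0.0714  0.07  ]
[[-0.3  1.6]
 [ 1.2 -1.1]
 [ nan  nan]
 [ 1.8  0.8]
 [ nan  nan]
 [-0.  -1.1]
 [-1.1  0.1]
 [ nan  nan]]
[[ 0.9  0.8]
 [ 0.7 -1.5]
 [ 1.6 -0.9]
 [-0.4  0.5]
 [-1.   0.2]
 [-0.1  0.1]
 [-1.1 -0.3]
 [-0.5 -0.1]]
nut a [ 0.5706 -0.0423  0.1822] [ 1.   0.1 -0.4 -0.7] local [0.0551 0.0833 0.1135]
nut b [ 0.5235 -0.0019  0.1614] [ 0.7  0.  -0.3 -0.5] local [1.000e-04 1.178e-01 1.213e-01]
nut mid [ 0.5465 -0.0219  0.1735] [ 1.2  0.1 -0.5 -0.9] local [0.028  0.1007 0.1191]
lever tip [ 0.5348 -0.22    0.1948] [ 1.6  0.1 -0.5 -1.1] local [ 0.0487 -0.0975  0.1317]
hs [ 0.4873  0.3797 -0.0106  0.1465]
[[-0.7 -0.6]
 [ 0.2 -0.7]
 [ 0.5 -0.4]
 [ 0.8  0.3]
 [-0.5  0.6]
 [ nan  nan]
 [-0.1  1.7]
 [ 1.5  0.1]] [[ 0.  -1.9]
 [-2.1 -1.7]
 [-0.1  2.4]
 [-3.2  2.1]
 [ nan  nan]
 [ nan  nan]
 [ 4.4 -1.3]
 [ 0.9 -0.6]]
```

Run:
```python
from h import *
n=np.nan
S2=np.array([[236,409.5],[244,395],[264,422],[272,406],[238,418],[n,n],[266,429.5],[272.5,416]])
T2=np.array([[173,254],[n,n],[177,283],[n,n],[n,n],[191,251.5],[n,n],[196,280]])
for w,hh in((.04,.045),(.045,.04)):
    def hp(q):
        c,s=np.cos(q[3]),np.sin(q[3]);L=np.array([[a*.0375,b*w/2,z] for z in(hh,0) for a in(1,-1) for b in(1,-1)])
        return L@np.array([[c,-s,0],[s,c,0],[0,0,1]]).T+q[:3]
    def r2(q):
        P=hp(q);d=np.r_[(proj('scene',P)-S2).ravel(),(proj('top',P)-T2).ravel()];return d[~np.isnan(d)]
    h=least_squares(r2,[.5,.4,0,0]);print(w,h.x.round(4),h.cost);print((proj('scene',hp(h.x))-S2).round(1).tolist(),(proj('top',hp(h.x))-T2).round(1).tolist())
    if w==.04:np.save('hs.npy',h.x);HP=hp(h.x)
q=np.load('fit.npy');R=bedR(q[3]);X=q[:3]
s=cv2.imread('pics/scene0.png');t=cv2.imread('pics/top0.png')
G=[]
def box(x,y,z):G.append(np.array([[a,b,c] for c in z for b in y for a in x]))
box((.014,.040),(-.110,.116),(.074,.084))
box((-.0425,.016),(-.0275,.0275),(0,.004));box((.0714-.14,.0714),(-.135,.135),(-.001,0))
L=np.array([27,-95,101])/1e3;d=np.array([np.sin(.6),0,np.cos(.6)]);e=np.array([np.cos(.6),0,-np.sin(.6)])
G.append(np.array([L+k*d+j*e+[0,i,0] for i in(-.007,.007) for j in(-.009,.009) for k in(.0,.1)]))
out=[]
for im,nm,c in((t,'top',(315,165,445+20,285,4)),(s,'scene',(280,180,400,310,4))):
    x0,y0,x1,y1,k=c;im=cv2.resize(im[y0:y1,x0:x1],None,fx=k,fy=k,interpolation=cv2.INTER_CUBIC)
    for g in G:
        p=((proj(nm,g@R.T+X)+.5-[x0,y0])*k).astype(int)
        for a,b in((0,1),(2,3),(4,5),(6,7),(0,2),(1,3),(4,6),(5,7),(0,4),(1,5),(2,6),(3,7)):cv2.line(im,tuple(map(int,p[a])),tuple(map(int,p[b])),(0,0,255) ,1)
    out.append(im)
hh=max(o.shape[0] for o in out);out=[cv2.copyMakeBorder(o,0,hh-o.shape[0],0,0,0) for o in out]
o=np.hstack(out);print(o.shape);cv2.imwrite('pics/ov.png',cv2.resize(o,(800,int(o.shape[0]*800/o.shape[1]))))
```

```text
0.04 [ 0.4858  0.3811 -0.0069  0.1652] 6.763381368857622
[[-0.7, -0.4], [-0.1, -0.6], [0.8, -0.6], [0.9, -0.0], [-0.5, 0.9], [nan, nan], [0.3, 1.5], [1.5, -0.2]] [[-1.2, -1.1], [nan, nan], [-0.8, -0.4], [nan, nan], [nan, nan], [0.9, -0.6], [nan, nan], [0.3, -0.2]]
0.045 [ 0.4858  0.3807 -0.0038  0.1607] 15.660500322666342
[[-1.1, 0.8], [0.6, -1.3], [0.4, 0.7], [1.5, -0.6], [-1.1, 1.0], [nan, nan], [-0.3, 1.8], [2.0, -1.8]] [[-1.7, -1.0], [nan, nan], [-1.5, -0.3], [nan, nan], [nan, nan], [1.8, -0.7], [nan, nan], [1.0, -0.3]]
(520, 1080, 3)
```
View pics/ov.png

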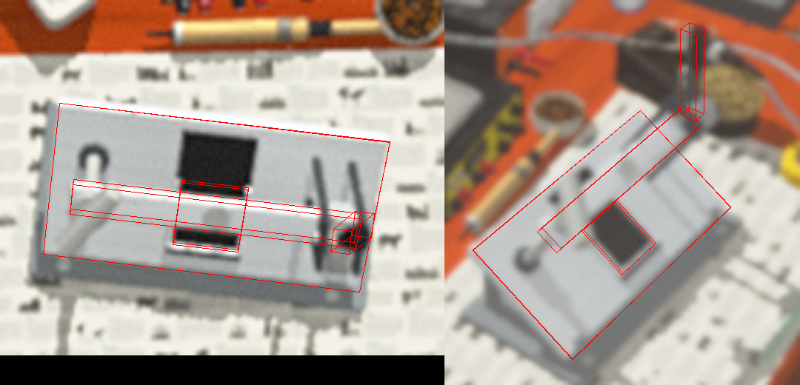

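The overlay matches in both views: bed, bar, tray and lever all line up. Next I'll fix the heat-sink pose on the desk and plan the travel.

Add to h.py:
```python
def head():
    q=bot.get_obs()['tool_rot']; return 2*np.arctan2(q[2],q[1])
def delta(tgt,p=None,hd=None):
    if p is None:p=bot.get_obs()['eef_pos']
    if hd is None:hd=head()
    c,s=np.cos(hd),np.sin(hd); d=np.array(tgt)-p
    return np.array([c*d[0]+s*d[1], s*d[0]-c*d[1], -d[2]])
def loc(x,y,z):
    q=np.load('fit.npy'); return q[:3]+bedR(q[3])@np.array([x,y,z])
def path(*w):
    p=None
    for t in w:
        d=delta(t,p); k=max(abs(d))/.045; print(np.round(t,4),'d',d.round(4),'dist',np.linalg.norm(d).round(3)); p=np.array(t)
```

Run:
```python
from h import *
n=np.nan
S2=np.array([[236,409.5],[244,395],[264,422],[272,406],[238,418],[n,n],[266,429.5],[272.5,416]])
T2=np.array([[173,254],[n,n],[177,283],[n,n],[n,n],[191,251.5],[n,n],[196,280]])
def hp(q):
    c,s=np.cos(q[3]),np.sin(q[3]);L=np.array([[a*.0375,b*.02,z] for z in(.045,0) for a in(1,-1) for b in(1,-1)])
    return L@np.array([[c,-s,0],[s,c,0],[0,0,1]]).T+[q[0],q[1],0]
def r2(q):
    q=[q[0],q[1],0,q[2]];P=hp(q);d=np.r_[(proj('scene',P)-S2).ravel(),(proj('top',P)-T2).ravel()];return d[~np.isnan(d)]
h=least_squares(r2,[.5,.4,0]).x;print(h)
g=h[:2]-.029*np.array([np.cos(h[2]),np.sin(h[2])]);print('head',head(),'grip',g)
path((.45,-.30,.33),(.45,.30,.33),(g[0],g[1],.13))
print('lever tip',loc(.083,-.095,.183),'bar front top',loc(.014,0,.084))
```

```text
[0.48411008 0.38223178 0.16205921]
head 0.31982976728523205 grip [0.45549007 0.3775526 ]
[ 0.45 -0.3   0.33] d [ 0.3329 -0.2482 -0.0996] dist 0.427
[0.45 0.3  0.33] d [ 0.1886 -0.5696 -0.    ] dist 0.6
[0.4555 0.3776 0.13  ] d [ 0.0296 -0.0719  0.2   ] dist 0.215
lever tip [ 0.53916269 -0.21804747  0.25633897] bar front top [ 0.5401319  -0.12250041  0.13610245]
```

```bash
python3 nudge.py '[[[0.0277, -0.0207, -0.0083, 0, 1], [0.0277, -0.0207, -0.0083, 0, 1], [0.0277, -0.0207, -0.0083, 0, 1], [0.0277, -0.0207, -0.0083, 0, 1], [0.0277, -0.0207, -0.0083, 0, 1], [0.0277, -0.0207, -0.0083, 0, 1], [0.0277, -0.0207, -0.0083, 0, 1], [0.0277, -0.0207, -0.0083, 0, 1], [0.0277, -0.0207, -0.0083, 0, 1], [0.0277, -0.0207, -0.0083, 0, 1], [0.0277, -0.0207, -0.0083, 0, 1], [0.0277, -0.0207, -0.0083, 0, 1]]]' 60
python3 nudge.py '[[[0.0118, -0.0356, 0, 0, 1], [0.0118, -0.0356, 0, 0, 1], [0.0118, -0.0356, 0, 0, 1], [0.0118, -0.0356, 0, 0, 1], [0.0118, -0.0356, 0, 0, 1], [0.0118, -0.0356, 0, 0, 1], [0.0118, -0.0356, 0, 0, 1], [0.0118, -0.0356, 0, 0, 1], [0.0118, -0.0356, 0, 0, 1], [0.0118, -0.0356, 0, 0, 1], [0.0118, -0.0356, 0, 0, 1], [0.0118, -0.0356, 0, 0, 1], [0.0118, -0.0356, 0, 0, 1], [0.0118, -0.0356, 0, 0, 1], [0.0118, -0.0356, 0, 0, 1], [0.0118, -0.0356, 0, 0, 1]]]'
python3 nudge.py '[[[0, 0, 0, 0, 1]]]'
python3 -c "
from h import *
path((.4555,.3776,.13)); print(head()-.162)"
```

```text
t: 1.3
eef_pos: [0.45, -0.2991, 0.331]
tool_rot: [-0.0, 0.987, 0.159, -0.0]
contact_force: [0.2, 0.4, 0.1]
gripper_width: 0.997
grasp_force: 0.0
t: 2.9
eef_pos: [0.4496, 0.3008, 0.3306]
tool_rot: [0.0, 0.987, 0.159, -0.0]
contact_force: [-0.0, -0.6, 0.9]
gripper_width: 1.001
grasp_force: 0.0
t: 3.0
eef_pos: [0.4478, 0.3049, 0.3306]
tool_rot: [-0.002, 0.987, 0.163, -0.001]
contact_force: [-0.1, -0.2, -0.6]
gripper_width: 0.997
grasp_force: 0.0
[0.4555 0.3776 0.13  ] d [ 0.0307 -0.0663  0.2006] dist 0.214
0.16528679973887903
```

```bash
python3 nudge.py '[[[0.005, -0.012, 0.0333, 0, 1], [0.005, -0.012, 0.0333, 0, 1], [0.005, -0.012, 0.0333, 0, 1], [0.005, -0.012, 0.0333, 0, 1], [0.005, -0.012, 0.0333, 0, 1], [0.005, -0.012, 0.0333, 0, 1], [0, 0, 0, 0.08, 1], [0, 0, 0, 0.078, 1], [0, 0, 0, 0, 1], [0, 0, 0, 0, 1]]]'
python3 - <<'E'
from h import *
i=bot.read_camera('top');s=bot.read_camera('scene')
cv2.imwrite('pics/g1.png',np.hstack([crop(i,140,220,230,310,4),crop(s,210,350,300,440,4)]))
path((.4555,.3776,.032)); print(head()-.162)
E
```

```text
t: 4.0
eef_pos: [0.456, 0.3767, 0.1311]
tool_rot: [0.0, 0.997, 0.082, 0.0]
contact_force: [0.4, 0.2, 0.5]
gripper_width: 1.001
grasp_force: 0.0
[0.4555 0.3776 0.032 ] d [-0.0004 -0.0007  0.0993] dist 0.099
0.0007529396672488753
```

View pics/g1.png

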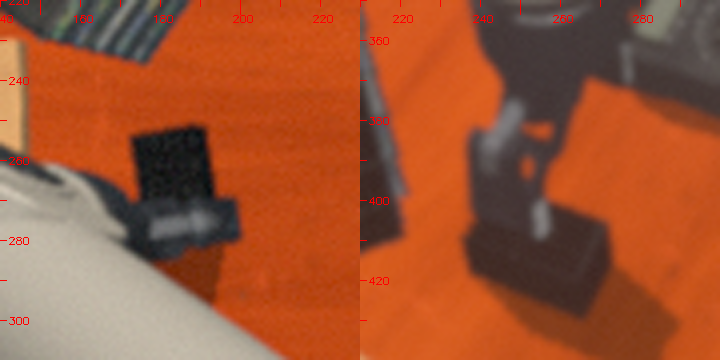

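The gripper stands over the lower half of the heat sink with its fingers astride the fins (top (185,275), scene (250,410)). I'll descend and grasp.

```bash
python3 nudge.py '[[[0, 0, 0.026, 0, 1], [0, 0, 0.026, 0, 1], [0, 0, 0.026, 0, 1], [0, 0, 0.026, 0, 1], [0, 0, 0, 0, 0.3], [0, 0, 0, 0, 0.3], [0, 0, 0, 0, 0.2], [0, 0, 0, 0, 0.2], [0, 0, 0, 0, 0.2], [0, 0, 0, 0, 0.2], [0, 0, 0, 0, 0.2]]]' 60
python3 nudge.py '[[[0, 0, -0.02, 0, 0.2], [0, 0, -0.035, 0, 0.2], [0, 0, -0.045, 0, 0.2], [0, 0, -0.045, 0, 0.2], [0, 0, -0.045, 0, 0.2], [0, 0, -0.03, 0, 0.2], [0, 0, 0, 0.14, 0.2], [0, 0, 0, 0.14, 0.2], [0, 0, 0, 0, 0.2]]]'
python3 - <<'E'
from h import *
q=np.load('fit.npy');print(head()-q[3])
# block horizontal: far-bottom edge at local a, grip 29 behind centre -> 66.5 behind far end; TCP z = bottom+.026(est)
for a in(.02,.03):
    P=loc(a,0,0); c=np.array([np.cos(q[3]),np.sin(q[3]),0]); print(a,P+np.array([0,0,.026])-.0665*c)
E
```

```text
t: 5.2
eef_pos: [0.4567, 0.3783, 0.029]
tool_rot: [-0.001, 0.997, 0.081, 0.001]
contact_force: [-0.4, 0.0, 7.1]
gripper_width: 0.436
grasp_force: 60.7
t: 6.1
eef_pos: [0.4555, 0.3771, 0.2477]
tool_rot: [0.0, 0.998, -0.06, 0.0]
contact_force: [-0.2, 0.5, -2.7]
gripper_width: 0.438
grasp_force: 61.1
-0.001680125306349381
0.02 [ 0.52096157 -0.12023392  0.09235632]
0.03 [ 0.52956193 -0.12125073  0.09735632]
```

```bash
python3 -c "
from h import *
print(bot.get_obs()['eef_pos']);path((.44,-.1107,.248),(.44,-.1107,.102),(.509,-.1189,.102))"
```

```text
[0.4554944  0.37705157 0.24767826]
[ 0.44   -0.1107  0.248 ] d [ 4.270e-02  4.861e-01 -3.000e-04] dist 0.488
[ 0.44   -0.1107  0.102 ] d [ 0.    -0.     0.146] dist 0.146
[ 0.509  -0.1189  0.102 ] d [ 0.0695 -0.0001 -0.    ] dist 0.069
```

```bash
python3 nudge.py '[[[0.002, 0.02, 0, 0, 0.2], [0.003, 0.035, 0, 0, 0.2], [0.0034, 0.039, 0, 0, 0.2], [0.0034, 0.039, 0, 0, 0.2], [0.0034, 0.039, 0, 0, 0.2], [0.0034, 0.039, 0, 0, 0.2], [0.0034, 0.039, 0, 0, 0.2], [0.0034, 0.039, 0, 0, 0.2], [0.0034, 0.039, 0, 0, 0.2], [0.0034, 0.039, 0, 0, 0.2], [0.0034, 0.039, 0, 0, 0.2], [0.0034, 0.039, 0, 0, 0.2], [0.003, 0.026, 0, 0, 0.2], [0.0035, 0.015, 0, 0, 0.2], [0, 0, 0, 0, 0.2]]]'
python3 nudge.py '[[[0, 0, 0.03, 0, 0.2], [0, 0, 0.04, 0, 0.2], [0, 0, 0.04, 0, 0.2], [0, 0, 0.036, 0, 0.2], [0, 0, 0, 0, 0.2], [0, 0, 0, 0, 0.2]]]'
python3 - <<'E'
from h import *
i=bot.read_camera('top');s=bot.read_camera('scene')
cv2.imwrite('pics/i1.png',np.hstack([crop(i,330,210,430,310,4),crop(s,300,210,400,310,4)]))
path((.509,-.1189,.102))
E
```

```text
t: 7.6
eef_pos: [0.443, -0.1129, 0.2469]
tool_rot: [0.0, 0.998, -0.059, -0.0]
contact_force: [-0.6, 0.7, -2.6]
gripper_width: 0.443
grasp_force: 61.2
t: 8.2
eef_pos: [0.4436, -0.1096, 0.1015]
tool_rot: [-0.0, 0.998, -0.058, -0.0]
contact_force: [0.8, 0.7, -2.2]
gripper_width: 0.439
grasp_force: 61.6
[ 0.509  -0.1189  0.102 ] d [0.0644 0.0011 0.001 ] dist 0.064
```

View pics/i1.png

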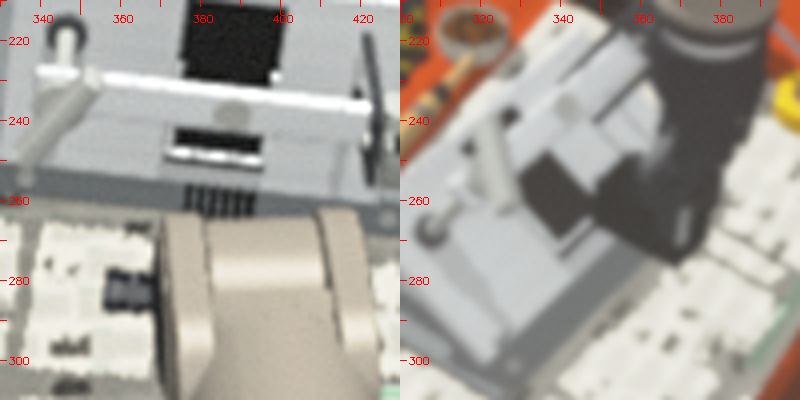

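Top shows the held block's far end at about (377–395, 256), centred on the tray (375–397), with the fins upright. I'll check this against the predicted projection.

```bash
python3 - <<'E'
from h import *
p=bot.get_obs()['eef_pos'];hd=head();c=np.array([np.cos(hd),np.sin(hd),0]);s=np.array([-np.sin(hd),np.cos(hd),0])
for z in(-.029,.016):
    for y in(.02,-.02): print(z,y,proj('top',p+.0665*c+y*s+[0,0,z]).round(1),proj('scene',p+.0665*c+y*s+[0,0,z]).round(1))
print(p)
E
python3 nudge.py '[[[0.01, 0, 0, 0, 0.2], [0.02, 0, 0, 0, 0.2], [0.02, 0, 0, 0, 0.2], [0.014, 0, 0, 0, 0.2], [0, 0, 0, 0, 0.2], [0, 0, 0, 0, 0.2]]]' 40
```

```text
-0.029 0.02 [[375.4 255.1]] [[347.4 265.1]]
-0.029 -0.02 [[391.8 257. ]] [[355.5 257.6]]
0.016 0.02 [[376.6 254.5]] [[348.1 253.7]]
0.016 -0.02 [[393.5 256.5]] [[356.4 246.2]]
[ 0.44520783 -0.1102744   0.10302399]
t: 8.9
eef_pos: [0.5076, -0.1182, 0.1019]
tool_rot: [0.0, 0.998, -0.059, 0.001]
contact_force: [0.2, -0.6, -2.5]
gripper_width: 0.443
grasp_force: 61.6
```

```bash
python3 nudge.py '[[[0.006, 0, 0.004, 0, 0.2], [0.006, 0, 0.001, 0, 0.2], [0, 0, 0, 0, 0.2], [0, 0, 0, 0, 0.2]]]' 20
python3 nudge.py '[[[0, 0, 0.003, 0, 0.2], [0, 0, 0, 0, 0.2]]]'
python3 nudge.py '[[[0, 0, 0.003, 0, 0.2], [0, 0, 0, 0, 0.2]]]'
python3 nudge.py '[[[0, 0, 0.003, 0, 0.2], [0, 0, 0, 0, 0.2]]]'
```

```text
t: 9.3
eef_pos: [0.5073, -0.1186, 0.0936]
tool_rot: [0.0, 0.998, -0.059, -0.012]
contact_force: [-26.6, 4.0, 13.6]
gripper_width: 0.438
grasp_force: 64.4
t: 9.5
eef_pos: [0.5071, -0.1189, 0.0906]
tool_rot: [0.0, 0.998, -0.059, -0.012]
contact_force: [-27.2, 3.5, 15.2]
gripper_width: 0.445
grasp_force: 66.0
t: 9.7
eef_pos: [0.5073, -0.1186, 0.0877]
tool_rot: [0.0, 0.998, -0.059, -0.011]
contact_force: [-27.3, 4.5, 14.6]
gripper_width: 0.442
grasp_force: 67.3
t: 9.9
eef_pos: [0.5069, -0.1185, 0.0844]
tool_rot: [0.0, 0.998, -0.059, -0.012]
contact_force: [-27.5, 4.2, 13.5]
gripper_width: 0.436
grasp_force: 68.1
```

```bash
python3 nudge.py '[[[-0.01, 0, -0.006, 0, 0.2], [0, 0, -0.006, 0, 0.2], [0, 0, 0, 0, 0.2], [0, 0, 0, 0, 0.2]]]' 20
python3 nudge.py '[[[0.005, 0, -0.001, 0, 0.2], [0.005, 0, -0.001, 0, 0.2], [0, 0, 0, 0, 0.2], [0, 0, 0, 0, 0.2]]]'
```

```text
t: 10.3
eef_pos: [0.5103, -0.1186, 0.0998]
tool_rot: [0.0, 0.998, -0.059, 0.001]
contact_force: [0.6, -0.0, -2.4]
gripper_width: 0.443
grasp_force: 66.2
t: 10.7
eef_pos: [0.5193, -0.1195, 0.1009]
tool_rot: [-0.0, 0.998, -0.059, -0.0]
contact_force: [0.0, -0.3, -3.2]
gripper_width: 0.441
grasp_force: 66.2
```

```bash
for i in 1; do python3 nudge.py '[[[0, 0, 0.004, 0, 0.2], [0, 0, 0, 0, 0.2]]]' | sed -n '2p;4p;6p'
python3 nudge.py '[[[0, 0, 0.004, 0, 0.2], [0, 0, 0, 0, 0.2]]]'| sed -n '2p;4p;6p'
python3 nudge.py '[[[0, 0, 0.004, 0, 0.2], [0, 0, 0, 0, 0.2]]]'| sed -n '2p;4p;6p'
python3 nudge.py '[[[0, 0, 0.004, 0, 0.2], [0, 0, 0, 0, 0.2]]]'| sed -n '2p;4p;6p'; done
```

```text
eef_pos: [0.5184, -0.1195, 0.0964]
contact_force: [-0.3, -0.6, -1.3]
grasp_force: 66.2
eef_pos: [0.5185, -0.1195, 0.0925]
contact_force: [-0.2, -0.0, -2.1]
grasp_force: 66.2
eef_pos: [0.5182, -0.1196, 0.0889]
contact_force: [-4.7, 0.7, 4.2]
grasp_force: 67.1
eef_pos: [0.5171, -0.1195, 0.0848]
contact_force: [-6.5, 0.7, 5.9]
grasp_force: 67.6
```

```bash
python3 nudge.py '[[[-0.002, 0, 0.002, 0, 0.2], [0, 0, 0, 0, 0.55], [0, 0, 0, 0, 0.7], [0, 0, 0, 0, 0.7], [0, 0, 0, 0, 0.7], [0, 0, 0, 0, 0.7]]]'
python3 nudge.py '[[[-0.02, 0, -0.003, 0, 0.7], [-0.035, 0, -0.005, 0, 0.7], [-0.025, 0, -0.01, 0, 0.7], [0, 0, -0.02, 0, 0.3], [0, 0, -0.02, 0, 0]]]'
python3 - <<'E'
from h import *
i=bot.read_camera('top');s=bot.read_camera('scene')
cv2.imwrite('pics/top2.png',i);cv2.imwrite('pics/scene2.png',s)
cv2.imwrite('pics/p1.png',np.hstack([crop(i,335,205,435,285,4),crop(s,300,210,400,290,4)]))
E
```

```text
t: 12.1
eef_pos: [0.5173, -0.1194, 0.0832]
tool_rot: [-0.0, 0.998, -0.059, 0.0]
contact_force: [-0.9, -0.0, 0.3]
gripper_width: 0.698
grasp_force: 0.0
t: 12.6
eef_pos: [0.4365, -0.1098, 0.1415]
tool_rot: [0.0, 0.998, -0.059, -0.001]
contact_force: [0.6, -0.4, 0.3]
gripper_width: 0.365
grasp_force: 0.0
```

View pics/p1.png

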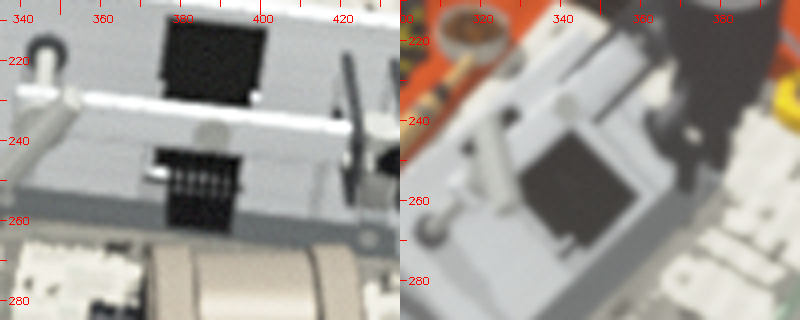

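The block lies on the slope over the lip: in top its lower end is at about (385,262) and the lip's left end at (373,248). I'll work out how far it has to be pushed up.

Run:
```python
from h import *
for x in(-.0375,-.045,-.05,-.055,-.06,-.065,-.07):
    print(x,[proj('top',loc(x,y,z)).round(1).tolist() for y in(.02,-.02) for z in(.005,.05)], 'world top',loc(x,0,.048).round(4))
print(bot.get_obs()['eef_pos'],loc(-.0375,0,.045),loc(0,0,0))
```

```text
-0.0375 [[[376.1, 245.9]], [[376.1, 254.4]], [[392.2, 247.8]], [[392.6, 256.3]]] world top [ 0.5137 -0.1194  0.0792]
-0.045 [[[375.8, 248.5]], [[375.7, 257.1]], [[391.7, 250.4]], [[392.1, 259.0]]] world top [ 0.5073 -0.1186  0.0754]
-0.05 [[[375.5, 250.3]], [[375.4, 258.9]], [[391.5, 252.2]], [[391.8, 260.8]]] world top [ 0.503  -0.1181  0.0729]
-0.055 [[[375.2, 252.1]], [[375.2, 260.7]], [[391.2, 254.0]], [[391.6, 262.6]]] world top [ 0.4987 -0.1176  0.0704]
-0.06 [[[375.0, 253.8]], [[374.9, 262.5]], [[390.9, 255.7]], [[391.3, 264.4]]] world top [ 0.4944 -0.1171  0.0679]
-0.065 [[[374.7, 255.6]], [[374.6, 264.2]], [[390.6, 257.5]], [[391.0, 266.2]]] world top [ 0.4901 -0.1166  0.0654]
-0.07 [[[374.4, 257.3]], [[374.4, 266.0]], [[390.3, 259.2]], [[390.7, 268.0]]] world top [ 0.4858 -0.1161  0.0629]
[ 0.43938272 -0.11018747  0.14344151] [ 0.5152052  -0.11955336  0.07657746] [ 0.56980091 -0.12600813  0.05635632]
```

Run:
```python
from h import *
q=np.load('fit.npy');c=np.array([np.cos(q[3]),np.sin(q[3]),0]);s=np.array([-np.sin(q[3]),np.cos(q[3]),0])
w=lambda X,y,H:q[:3]+X*c+y*s+[0,0,H]
path(w(-.092,-.0035,.010),w(-.067,-.0035,.022))
```

```text
[ 0.478  -0.1187  0.0664] d [0.0394 0.0039 0.0771] dist 0.087
[ 0.5029 -0.1216  0.0784] d [ 0.025 -0.    -0.012] dist 0.028
```

```bash
python3 nudge.py '[[[0, 0.0039, 0.025, 0, 0], [0, 0, 0.03, 0, 0], [0, 0, 0.022, 0, 0], [0.012, 0, 0, 0, 0], [0.014, 0, 0, 0, 0], [0.0134, 0, 0, 0, 0], [0, 0, 0, 0, 0], [0, 0, 0, 0, 0]]]' 20 | sed -n '2p;4p;5p'
python3 nudge.py '[[[0.005, 0, -0.0024, 0, 0], [0.005, 0, -0.0024, 0, 0], [0, 0, 0, 0, 0]]]'| sed -n '2p;4p'
python3 nudge.py '[[[0.005, 0, -0.0024, 0, 0], [0, 0, 0, 0, 0]]]'| sed -n '2p;4p'
python3 nudge.py '[[[0.005, 0, -0.0024, 0, 0], [0, 0, 0, 0, 0]]]'| sed -n '2p;4p'
```

```text
eef_pos: [0.4767, -0.1184, 0.0645]
contact_force: [0.0, -0.6, -0.1]
gripper_width: 0.003
eef_pos: [0.4864, -0.1197, 0.0693]
contact_force: [-0.9, -1.4, -0.0]
eef_pos: [0.4908, -0.1203, 0.0713]
contact_force: [-2.1, 0.5, 0.8]
eef_pos: [0.4959, -0.1208, 0.0737]
contact_force: [-4.3, 0.5, 1.6]
```

```bash
python3 nudge.py '[[[0.004, 0, -0.002, 0, 0], [0, 0, 0, 0, 0]]]'| sed -n '2p;4p'
python3 nudge.py '[[[0.003, 0, -0.0015, 0, 0], [0, 0, 0, 0, 0], [0, 0, 0, 0, 0]]]'| sed -n '2p;4p'
python3 - <<'E'
from h import *
i=bot.read_camera('scene');j=bot.read_camera('top');cv2.imwrite('pics/scene3.png',i);cv2.imwrite('pics/top3.png',j)
# numeric check: scan gray along projected centre line of near end in scene (y=+-.01 tray), local z=0.004 lip
for nm,im in(('scene',i),('top',j)):
    g=cv2.cvtColor(im,6).astype(np.float32)
    for y in(.015,.024):
        P=np.array([loc(x,y,.045 if y<.02 else .002) for x in np.arange(-.07,.05,.005)]);p=proj(nm,P)
        print(nm,y,[int(cv2.getRectSubPix(g,(1,1),tuple(map(float,v)))[0,0]) for v in p])
E
```

```text
eef_pos: [0.4998, -0.1213, 0.0757]
contact_force: [-5.7, -0.3, 1.0]
eef_pos: [0.5038, -0.1216, 0.0774]
contact_force: [-1.2, 0.0, -1.8]
scene 0.015 [119, 137, 170, 178, 160, 123, 123, 83, 67, 66, 65, 64, 63, 63, 64, 63, 64, 87, 162, 200, 206, 208, 211, 195]
scene 0.024 [122, 149, 177, 176, 147, 129, 162, 143, 133, 139, 142, 139, 137, 136, 130, 140, 161, 175, 185, 193, 197, 197, 194, 190]
top 0.015 [77, 83, 90, 91, 95, 105, 109, 128, 151, 170, 187, 190, 192, 192, 189, 191, 189, 182, 218, 177, 25, 24, 24, 28]
top 0.024 [53, 47, 43, 59, 49, 59, 61, 73, 103, 115, 116, 120, 126, 173, 254, 186, 21, 33, 30, 33, 33, 31, 34, 35]
```

```bash
python3 nudge.py '[[[-0.02, 0, 0.001, 0, 0], [-0.03, 0, 0, 0, 0], [-0.01, 0, -0.035, 0, 0.3], [0, 0, -0.045, 0, 0.5], [0, 0, -0.045, 0, 0.5], [0, 0, -0.045, 0, 0.5], [0, 0, 0, 0, 0.5]]]' 40| sed -n '2p;4p'
python3 - <<'E'
from h import *
o=bot.get_obs();print('q',o['q'].round(2),o['eef_pos'],o['t'])
P=loc(.027,.1,.107)+[0,0,.007];print('nut',P)
path(P+[0,0,.07],P)
i=bot.read_camera('scene');j=bot.read_camera('top');cv2.imwrite('pics/scene4.png',i);cv2.imwrite('pics/top4.png',j)
E
```

```text
eef_pos: [0.4484, -0.115, 0.253]
contact_force: [0.1, -0.0, -0.1]
q [ 0.42  0.11 -0.32  2.01  0.04  1.01 -1.62] [ 0.44838463 -0.11501519  0.25299007] 15.5
nut [ 0.55163299 -0.02316369  0.16952104]
[ 0.5516 -0.0232  0.2395] d [ 0.0917 -0.1034  0.0135] dist 0.139
[ 0.5516 -0.0232  0.1695] d [ 0.   -0.    0.07] dist 0.07
```

```bash
python3 nudge.py '[[[0.023, -0.0258, 0.003, 0, 0.5], [0.023, -0.0258, 0.003, 0, 0.5], [0.023, -0.0258, 0.003, 0, 0.5], [0.0227, -0.026, 0.0045, 0, 0.5], [0, 0, 0, 0.15, 0.5], [0, 0, 0, 0.15, 0.5], [0, 0, 0, 0.15, 0.5], [0, 0, 0, 0.15, 0.5], [0, 0, 0, 0, 0.5], [0, 0, 0, 0, 0.5]]]' 40| sed -n '2p;4p;5p'
python3 - <<'E'
from h import *
i=bot.read_camera('scene');j=bot.read_camera('top');cv2.imwrite('pics/scene5.png',i);cv2.imwrite('pics/top5.png',j)
print(head(),bot.get_obs()['q'][6]);P=loc(.027,.1,.107)+[0,0,.005];path(P)
E
```

```text
eef_pos: [0.5463, -0.0225, 0.2315]
contact_force: [-0.7, 0.2, 0.0]
gripper_width: 0.5
-0.7151389533437795 -2.442675861871633
[ 0.5516 -0.0232  0.1675] d [ 0.0042 -0.0029  0.0645] dist 0.065
```

```bash
python3 nudge.py '[[[0.0042, -0.0029, 0, -0.15, 0.5], [0, 0, 0, -0.15, 0.5], [0, 0, 0, -0.15, 0.5], [0, 0, 0, -0.15, 0.5], [0, 0, 0, -0.15, 0.5], [0, 0, 0, -0.15, 0.5], [0, 0, 0, -0.15, 0.5], [0, 0, 0, -0.15, 0.5], [0, 0, 0, -0.15, 0.5], [0, 0, 0, -0.15, 0.5], [0, 0, 0, -0.15, 0.5], [0, 0, 0, -0.15, 0.5], [0, 0, 0, -0.15, 0.5], [0, 0, 0, -0.15, 0.5], [0, 0, 0, -0.15, 0.5], [0, 0, 0, -0.15, 0.5], [0, 0, 0, -0.15, 0.5], [0, 0, 0, -0.15, 0.5], [0, 0, 0, -0.15, 0.5], [0, 0, 0, -0.15, 0.5]]]' | sed -n '2p;4p;5p'
python3 nudge.py '[[[0, 0, 0, -0.14, 0.5], [0, 0, 0, 0, 0.5], [0, 0, 0, 0, 0.5]]]' | sed -n '2p;4p;5p'
python3 - <<'E'
from h import *
print(head(),bot.get_obs()['q'].round(2));P=loc(.027,.1,.107)+[0,0,.005];path(P)
E
```

```text
eef_pos: [0.5518, -0.0235, 0.2326]
contact_force: [-0.2, 0.4, -0.1]
gripper_width: 0.499
eef_pos: [0.5518, -0.0235, 0.2326]
contact_force: [0.2, -0.3, -0.1]
gripper_width: 0.501
2.4187720622251607 [ 0.61  0.4  -0.85  1.81  0.33  1.09  0.48]
[ 0.5516 -0.0232  0.1675] d [0.0003 0.0001 0.0651] dist 0.065
```

```bash
python3 nudge.py '[[[0, 0, 0.02, 0, 0.5], [0, 0, 0.02, 0, 0.5], [0, 0, 0.012, 0, 0.5], [0, 0, 0, 0, 0.5]]]' 60 | sed -n '2p;4p;5p'
python3 nudge.py '[[[0, 0, 0.006, 0, 0.5], [0, 0, 0.005, 0, 0.5], [0, 0, 0, 0, 0.5]]]' | sed -n '2p;4p;5p'
python3 nudge.py '[[[0, 0, 0, 0, 0.1], [0, 0, 0, 0, 0], [0, 0, 0, 0, 0], [0, 0, 0, 0, 0], [0, 0, 0, 0, 0], [0, 0, 0, 0, 0]]]'
```

```text
eef_pos: [0.5507, -0.0234, 0.1792]
contact_force: [0.1, 0.5, 0.7]
gripper_width: 0.5
eef_pos: [0.5517, -0.0233, 0.1695]
contact_force: [-0.2, -0.4, -0.3]
gripper_width: 0.498
t: 20.3
eef_pos: [0.5542, -0.0207, 0.1711]
tool_rot: [0.002, 0.352, 0.936, 0.003]
contact_force: [1.9, 5.2, -0.6]
gripper_width: 0.287
grasp_force: 56.8
```

```bash
python3 nudge.py '[[[0, 0, 0, 0.1, 0], [0, 0, 0, 0.1, 0], [0, 0, 0, 0.1, 0], [0, 0, 0.001, 0.1, 0], [0, 0, 0, 0, 0]]]'; python3 -c "
from h import *
o=bot.get_obs();print(head(),o['torque'])"
```

```text
t: 20.8
eef_pos: [0.552, -0.0233, 0.1693]
tool_rot: [0.001, 0.531, 0.848, -0.0]
contact_force: [-2.8, -2.3, 2.1]
gripper_width: 0.201
grasp_force: 119.6
2.02276228551118 [ 0.43275902 -0.36778207  0.91045211]
```

```bash
python3 nudge.py '[[[0, 0, 0, 0.1, 0], [0, 0, 0, 0.1, 0], [0, 0, 0.001, 0.1, 0], [0, 0, 0, 0, 0]]]'|sed -n '2p;4,6p'; python3 -c "
from h import *
o=bot.get_obs();print(head(),o['torque']);cv2.imwrite('pics/s6.png',bot.read_camera('scene'));cv2.imwrite('pics/t6.png',bot.read_camera('top'))"
python3 nudge.py '[[[0, 0, 0, 0.1, 0], [0, 0, 0, 0.1, 0], [0, 0, 0.001, 0.1, 0], [0, 0, 0, 0, 0]]]'|sed -n '2p;4,6p'; python3 -c "
from h import *
o=bot.get_obs();print(head(),o['torque'])"
```

```text
eef_pos: [0.5519, -0.0231, 0.1681]
contact_force: [-3.4, -1.3, 1.6]
gripper_width: 0.198
grasp_force: 72.6
1.7239565125051124 [ 0.03875306 -0.23697063  0.49308252]
eef_pos: [0.5517, -0.0237, 0.1668]
contact_force: [-3.2, -2.5, 2.5]
gripper_width: 0.197
grasp_force: 57.3
1.4234330842264626 [-0.33546647  0.15623064  0.48585673]
```

```bash
python3 nudge.py '[[[0, 0, 0, 0.1, 0], [0, 0, 0, 0.1, 0], [0, 0, 0.001, 0.1, 0], [0, 0, 0, 0.1, 0], [0, 0, 0, 0.1, 0], [0, 0, 0.001, 0.1, 0], [0, 0, 0, 0, 0]]]'; python3 -c "
from h import *
o=bot.get_obs();print(head(),o['torque'])"
python3 nudge.py '[[[0, 0, 0, 0, 0.3], [0, 0, 0, 0, 0.4], [0, 0, 0, 0, 0.5], [0, 0, -0.02, 0, 0.5], [0, 0, -0.04, 0, 0.5], [0, 0, -0.045, 0, 0.4], [0, 0, -0.03, 0, 0]]]'
python3 - <<'E'
from h import *
print(head(),bot.get_obs()['q'].round(2))
L=np.array([.027,-.095,.101])
for th in(0,.4,.8,1.1,1.4,1.8,2.2):
    a=.6-th;print(th,(loc(*(L+.08*np.array([np.sin(a),0,np.cos(a)])))+[0,0,.007]).round(4))
print('pin',loc(*L)+[0,0,.007])
E
```

```text
t: 22.4
eef_pos: [0.5498, -0.0237, 0.1652]
tool_rot: [-0.0, 0.916, 0.4, -0.002]
contact_force: [-11.1, -2.1, 13.0]
gripper_width: 0.16
grasp_force: 59.3
0.8240523868129435 [-0.46116237  2.02380471  0.47457214]
t: 23.1
eef_pos: [0.5531, -0.0231, 0.3027]
tool_rot: [0.001, 0.917, 0.4, 0.002]
contact_force: [1.1, -0.1, 0.7]
gripper_width: 0.239
grasp_force: 0.0
0.823050462446907 [ 0.34  0.25 -0.49  1.74  0.13  1.18 -0.94]
0 [ 0.5378 -0.2179  0.2441]
0.4 [ 0.5065 -0.2142  0.2402]
0.8 [ 0.4791 -0.2109  0.2243]
1.1 [ 0.4639 -0.2091  0.2059]
1.4 [ 0.4547 -0.2081  0.1839]
1.8 [ 0.4532 -0.2079  0.1521]
2.2 [ 0.4641 -0.2092  0.1223]
pin [ 0.53171712 -0.21716719  0.16432489]
```

```bash
cat >> h.py <<'E'
def levtcp(th,r=.075,gap=0.):
    q=np.load('fit.npy');c=np.array([np.cos(q[3]),np.sin(q[3])])
    pin=loc(.027,-.095,.101)+[0,0,.007];f=th-.0764
    u=np.array([-np.sin(f),np.cos(f)]);n=np.array([np.cos(f),np.sin(f)])
    k=pin[[0,2]]*0+r*u+(.009+gap)*n
    X=k[0]+.011*np.clip(np.cos(f)*4,-1,1)
    return np.array([pin[0]+X*c[0],pin[1]+X*c[1],pin[2]+k[1]])
E
python3 - <<'E'
from h import *
hd=-.1177
p=bot.get_obs()['eef_pos']
w=levtcp(0,.075,.012)
for t in(w+[0,0,.06],w): print(np.round(t,4),delta(t,p),delta(t,p,hd).round(4));p=t
for th in[.2,.5,.8,1.0,1.1,1.2,1.3,1.4,1.5,1.6,1.8,2.0,2.2,2.25]:
    t=levtcp(th);print(th,t.round(4),delta(t,p,hd).round(4));p=t
E
```

```text
[ 0.5691 -0.2216  0.2975] [-0.13459398  0.14672762  0.00518806] [0.0393 0.1952 0.0052]
[ 0.5691 -0.2216  0.2375] [0.   0.   0.06] [ 0.   -0.    0.06]
0.2 [ 0.5423 -0.2184  0.2399] [-0.027   0.     -0.0024]
0.5 [ 0.5202 -0.2158  0.2364] [-0.0223  0.      0.0035]
0.8 [ 0.5    -0.2134  0.2265] [-0.0203  0.      0.0099]
1.0 [ 0.4886 -0.2121  0.2167] [-0.0115  0.      0.0098]
1.1 [ 0.4837 -0.2115  0.211 ] [-0.005   0.      0.0057]
1.2 [ 0.4793 -0.211   0.2049] [-0.0044  0.      0.0062]
1.3 [ 0.4756 -0.2105  0.1983] [-0.0037  0.      0.0066]
1.4 [ 0.4724 -0.2102  0.1914] [-0.0033  0.      0.0069]
1.5 [ 0.4658 -0.2094  0.1842] [-0.0067  0.      0.0072]
1.6 [ 0.4598 -0.2087  0.1769] [-0.006   0.      0.0074]
1.8 [ 0.4501 -0.2075  0.1618] [-0.0098  0.      0.015 ]
2.0 [ 0.4478 -0.2072  0.1469] [-0.0023  0.      0.0149]
2.2 [ 0.4527 -0.2078  0.1326] [ 0.0049 -0.      0.0143]
2.25 [ 0.4544 -0.208   0.1292] [ 0.0017 -0.      0.0034]
```

```bash
python3 nudge.py '[[[-0.027, 0.0293, 0.001, 0, 0], [-0.027, 0.0293, 0.001, 0, 0], [-0.027, 0.0293, 0.001, 0, 0], [-0.027, 0.0293, 0.001, 0, 0], [-0.027, 0.0293, 0.001, 0, 0], [0, 0, 0, 0.15, 0], [0, 0, 0, 0.15, 0], [0, 0, 0, 0.15, 0], [0, 0, 0, 0.15, 0], [0, 0, 0, 0.15, 0], [0, 0, 0, 0.15, 0], [0, 0, 0, 0.041, 0], [0, 0, 0, 0, 0], [0, 0, 0, 0, 0]]]' 40|sed -n '1,2p;4p'
python3 -c "
from h import *
print(head());path(levtcp(0,.075,.012))"
```

```text
t: 24.5
eef_pos: [0.5674, -0.222, 0.2945]
contact_force: [0.2, 0.8, -0.4]
-0.11716105497418108
[ 0.5691 -0.2216  0.2375] d [ 0.0017 -0.0006  0.057 ] dist 0.057
```

Now the lever test: swing it towards midway in small steps, reading the forces.

```bash
P(){ sed -n '1,2p;4p' | tr '\n' ' '; echo; }
python3 nudge.py '[[[0.002, 0, 0.03, 0, 0], [0, 0, 0.027, 0, 0], [0, 0, 0, 0, 0]]]'|P
python3 nudge.py '[[[-0.014, 0, -0.0012, 0, 0], [-0.013, 0, -0.0012, 0, 0], [0, 0, 0, 0, 0]]]'|P
python3 nudge.py '[[[-0.0112, 0, 0.0017, 0, 0], [-0.0112, 0, 0.0018, 0, 0], [0, 0, 0, 0, 0]]]'|P
python3 nudge.py '[[[-0.01, 0, 0.005, 0, 0], [-0.0102, 0, 0.005, 0, 0], [0, 0, 0, 0, 0]]]'|P
python3 nudge.py '[[[-0.0115, 0, 0.0098, 0, 0], [0, 0, 0, 0, 0]]]'|P
python3 nudge.py '[[[-0.005, 0, 0.0057, 0, 0], [0, 0, 0, 0, 0]]]'|P
python3 nudge.py '[[[-0.0044, 0, 0.0062, 0, 0], [0, 0, 0, 0, 0]]]'|P
```

```text
t: 24.8 eef_pos: [0.5668, -0.2216, 0.2339] contact_force: [-0.8, -0.8, 0.3] 
t: 25.1 eef_pos: [0.5417, -0.2192, 0.2416] contact_force: [-0.1, 0.1, 0.6] 
t: 25.4 eef_pos: [0.5185, -0.2162, 0.2366] contact_force: [0.5, 0.5, 0.4] 
t: 25.7 eef_pos: [0.4978, -0.2136, 0.2254] contact_force: [-0.0, -0.4, -0.3] 
t: 25.9 eef_pos: [0.4869, -0.2123, 0.2156] contact_force: [0.0, -0.8, -0.1] 
t: 26.1 eef_pos: [0.4831, -0.2118, 0.2105] contact_force: [1.1, 0.7, -0.7] 
t: 26.3 eef_pos: [0.4788, -0.2113, 0.2042] contact_force: [0.1, 0.3, 0.3]
```

Run:
```python
from h import *
i=bot.read_camera('scene');cv2.imwrite('pics/s7.png',i)
a=cv2.imread('pics/scene0.png')
L=np.array([.027,-.095,.101])
for th in(0,.6,1.2):
    f=.6-th
    for r in(.05,.07,.09):
        p=proj('scene',loc(*(L+r*np.array([np.sin(f),0,np.cos(f)]))))[0].round().astype(int)
        print(th,r,p,a[p[1],p[0]],i[p[1],p[0]])
p=bot.get_obs()['eef_pos'];print('tcp px',proj('scene',p),proj('top',p))
```

```text
0 0.05 [363 204] [81 83 88] [88 93 99]
0 0.07 [363 198] [60 62 72] [ 94 102 108]
0 0.09 [363 192] [75 81 88] [147 164 175]
0.6 0.05 [372 210] [ 89 135 156] [ 90 137 158]
0.6 0.07 [375 206] [ 93 138 160] [ 93 134 156]
0.6 0.09 [379 203] [ 68  94 109] [62 62 68]
1.2 0.05 [377 218] [ 84 123 144] [62 64 71]
1.2 0.07 [382 219] [ 73 102 118] [55 58 66]
1.2 0.09 [388 219] [ 49  87 189] [56 60 70]
tcp px [[380.14582335 212.54223429]] [[430.39374118 269.03523129]]
```

```bash
P(){ sed -n '1,2p;4p' | tr '\n' ' '; echo; }
python3 nudge.py '[[[-0.0037, 0, 0.0066, 0, 0], [0, 0, 0, 0, 0]]]'|P
python3 nudge.py '[[[-0.0033, 0, 0.0069, 0, 0], [0, 0, 0, 0, 0]]]'|P
python3 nudge.py '[[[-0.0067, 0, 0.0072, 0, 0], [0, 0, 0, 0, 0]]]'|P
python3 nudge.py '[[[0, 0, 0, 0, 0]]]'|P
```

```text
t: 26.55 eef_pos: [0.475, -0.2108, 0.1975] contact_force: [0.7, -1.0, 0.2] 
t: 26.75 eef_pos: [0.4717, -0.2104, 0.1905] contact_force: [-0.3, 0.1, -0.1] 
t: 26.95 eef_pos: [0.4649, -0.2096, 0.1836] contact_force: [1.8, 0.1, 1.1] 
t: 27.05 eef_pos: [0.4648, -0.2096, 0.1837] contact_force: [0.1, -0.6, 0.7]
```

```bash
P(){ sed -n '1,2p;4p' | tr '\n' ' '; echo; }
python3 nudge.py '[[[-0.003, 0, 0.0037, 0, 0], [0, 0, 0, 0, 0]]]'|P
python3 nudge.py '[[[-0.003, 0, 0.0037, 0, 0], [0, 0, 0, 0, 0]]]'|P
python3 nudge.py '[[[0, 0, 0, 0, 0]]]'|P
python3 nudge.py '[[[-0.005, 0, 0.0075, 0, 0], [0, 0, 0, 0, 0]]]'|P
python3 nudge.py '[[[0, 0, 0, 0, 0]]]'|P
python3 nudge.py '[[[-0.0048, 0, 0.0075, 0, 0], [0, 0, 0, 0, 0]]]'|P
python3 nudge.py '[[[0, 0, 0, 0, 0]]]'|P
```

```text
t: 27.25 eef_pos: [0.4629, -0.2094, 0.1805] contact_force: [1.7, -0.3, 2.7] 
t: 27.45 eef_pos: [0.4598, -0.209, 0.1768] contact_force: [2.7, 0.0, 2.4] 
t: 27.55 eef_pos: [0.4596, -0.209, 0.1768] contact_force: [2.2, -1.0, 2.8] 
t: 27.75 eef_pos: [0.4544, -0.2084, 0.169] contact_force: [0.8, -0.5, 2.7] 
t: 27.85 eef_pos: [0.4541, -0.2083, 0.169] contact_force: [1.3, -0.4, 1.8] 
t: 28.05 eef_pos: [0.4498, -0.2078, 0.1616] contact_force: [1.5, -1.0, 3.3] 
t: 28.15 eef_pos: [0.4495, -0.2078, 0.1616] contact_force: [1.1, -0.2, 2.5]
```

```bash
P(){ sed -n '1,2p;4,6p' | tr '\n' ' '; echo; }
python3 nudge.py '[[[0, 0, -0.02, 0, 0.2], [0, 0, -0.02, 0, 0.5], [0, 0, 0, 0, 0.5], [0, 0, 0, 0, 0.5]]]' 25|P
python3 - <<'E'
from h import *
q=np.load('fit.npy');c=np.array([np.cos(q[3]),np.sin(q[3]),0]);pin=loc(.027,-.095,.101)+[0,0,.007]
p=bot.get_obs()['eef_pos'];hd=q[3]
for th in(1.8,1.6,1.4,1.2,1.0,.8,.6,.4):
    f=th-.0764;t=pin-c*.083*np.sin(f)+[0,0,.083*np.cos(f)-.008];print(th,t.round(4),delta(t,p,hd).round(4));p=t
cv2.imwrite('pics/s8.png',bot.read_camera('scene'));cv2.imwrite('pics/t8.png',bot.read_camera('top'))
E
```

```text
t: 28.55 eef_pos: [0.4491, -0.2077, 0.2012] contact_force: [-0.6, -0.6, -0.5] gripper_width: 0.502 grasp_force: 0.0 
1.8 [ 0.4503 -0.2075  0.1437] [ 0.0011 -0.0003  0.0575]
1.6 [ 0.4494 -0.2074  0.1602] [-0.0009  0.     -0.0165]
1.4 [ 0.4518 -0.2077  0.1766] [ 0.0024 -0.     -0.0164]
1.2 [ 0.4574 -0.2084  0.1922] [ 0.0056  0.     -0.0156]
1.0 [ 0.466  -0.2094  0.2064] [ 0.0086 -0.     -0.0142]
0.8 [ 0.4771 -0.2107  0.2185] [ 0.0113 -0.     -0.0122]
0.6 [ 0.4905 -0.2123  0.2282] [ 0.0135  0.     -0.0097]
0.4 [ 0.5055 -0.2141  0.235 ] [ 0.0151  0.     -0.0068]
```

```bash
P(){ sed -n '1,2p;4,6p' | tr '\n' ' '; echo; }
python3 nudge.py '[[[0.001, 0, 0.02, 0, 0.5], [0, 0, 0.02, 0, 0.5], [0, 0, 0.0175, 0, 0.5], [0, 0, 0, 0, 0.2], [0, 0, 0, 0, 0], [0, 0, 0, 0, 0], [0, 0, 0, 0, 0], [0, 0, 0, 0, 0]]]' 25|P
python3 nudge.py '[[[-0.0009, 0, -0.0165, 0, 0], [0.0024, 0, -0.0164, 0, 0], [0, 0, 0, 0, 0]]]'|P
python3 nudge.py '[[[0.0056, 0, -0.0156, 0, 0], [0.0086, 0, -0.0142, 0, 0], [0, 0, 0, 0, 0]]]'|P
python3 nudge.py '[[[0.0113, 0, -0.0122, 0, 0], [0.0135, 0, -0.0097, 0, 0], [0, 0, 0, 0, 0], [0, 0, 0, 0, 0]]]'|P
```

```text
t: 29.45 eef_pos: [0.4499, -0.2047, 0.1439] contact_force: [-1.7, 7.8, -4.2] gripper_width: 0.154 grasp_force: 25.4 
t: 29.75 eef_pos: [0.4529, -0.205, 0.179] contact_force: [-2.7, 8.8, 3.1] gripper_width: 0.155 grasp_force: 25.4 
t: 30.05 eef_pos: [0.4681, -0.2068, 0.209] contact_force: [-1.0, 9.1, 4.9] gripper_width: 0.154 grasp_force: 25.6 
t: 30.45 eef_pos: [0.4926, -0.2096, 0.2301] contact_force: [1.6, 8.3, 1.5] gripper_width: 0.158 grasp_force: 25.3
```

```bash
P(){ sed -n '1,2p;4,6p' | tr '\n' ' '; echo; }
python3 nudge.py '[[[0, 0, 0, 0, 0.3], [0, 0, 0, 0, 0.4], [0, 0, -0.02, 0, 0.4], [0, 0, -0.03, 0, 0.4], [0, 0, -0.03, 0, 0.4], [0, 0, 0, 0, 0.4]]]' 60|P
python3 -c "
from h import *
path((.551,-.0235,.29),(.551,-.0235,.166))"
```

```text
t: 31.05 eef_pos: [0.4933, -0.2141, 0.3137] contact_force: [-0.2, 0.1, 0.4] gripper_width: 0.399 grasp_force: 0.0 
[ 0.551  -0.0235  0.29  ] d [ 0.0345 -0.1961  0.0237] dist 0.201
[ 0.551  -0.0235  0.166 ] d [ 0.    -0.     0.124] dist 0.124
```

```bash
P(){ sed -n '1,2p;4,6p' | tr '\n' ' '; echo; }
python3 nudge.py '[[[0.006, -0.033, 0.004, 0, 0.4], [0.006, -0.033, 0.004, 0, 0.4], [0.006, -0.033, 0.004, 0, 0.4], [0.006, -0.033, 0.004, 0, 0.4], [0.006, -0.033, 0.004, 0, 0.4], [0.0045, -0.0311, 0.0037, 0, 0.4], [0, 0, 0, -0.15, 0.4], [0, 0, 0, -0.15, 0.4], [0, 0, 0, -0.15, 0.4], [0, 0, 0, -0.15, 0.4], [0, 0, 0, -0.15, 0.4], [0, 0, 0, -0.15, 0.4], [0, 0, 0, -0.041, 0.4], [0, 0, 0.03, 0, 0.4], [0, 0, 0.03, 0, 0.4], [0, 0, 0.03, 0, 0.4], [0, 0, 0, 0, 0.4]]]' 60|P
python3 -c "
from h import *
print(head());path((.551,-.0235,.166))"
```

```text
t: 32.75 eef_pos: [0.5457, -0.0231, 0.1913] contact_force: [-0.7, -0.5, 0.7] gripper_width: 0.403 grasp_force: 0.0 
0.8211993297608565
[ 0.551  -0.0235  0.166 ] d [0.0033 0.0041 0.0253] dist 0.026
```

```bash
P(){ sed -n '1,2p;4,6p' | tr '\n' ' '; echo; }
python3 nudge.py '[[[0.002, 0.002, 0.013, 0, 0.4], [0, 0, 0.0125, 0, 0.4], [0, 0, 0, 0, 0.2], [0, 0, 0, 0, 0], [0, 0, 0, 0, 0], [0, 0, 0, 0, 0], [0, 0, 0, 0, 0]]]' 60|P
python3 -c "
from h import *
o=bot.get_obs();print(head(),o['torque'])"
python3 nudge.py '[[[0, 0, 0, 0.105, 0], [0, 0, 0, 0.105, 0], [0, 0, 0.001, 0.105, 0], [0, 0, 0, 0.105, 0], [0, 0, 0, 0.105, 0], [0, 0, 0.001, 0.105, 0], [0, 0, 0, 0, 0]]]'|P
python3 -c "
from h import *
o=bot.get_obs();print(head(),o['torque'])"
```

```text
t: 33.45 eef_pos: [0.5496, -0.0205, 0.1692] contact_force: [-4.6, 3.9, -3.9] gripper_width: 0.187 grasp_force: 54.7 
0.8241957219526489 [0.54293332 0.70524834 0.19712208]
t: 34.15 eef_pos: [0.5493, -0.0201, 0.1675] contact_force: [-7.4, 5.2, 0.0] gripper_width: 0.147 grasp_force: 58.3 
0.1919567708449213 [0.60522047 1.30770564 0.39288827]
```

```bash
P(){ sed -n '1,2p;4,6p' | tr '\n' ' '; echo; }
python3 nudge.py '[[[0, 0, 0, 0, 0.3], [0, 0, 0, 0, 0.4], [0, 0, -0.02, 0, 0.4], [0, 0, -0.04, 0, 0.4], [0, 0, -0.04, 0, 0.2], [0, 0, -0.035, 0.15, 0], [0, 0, 0, 0.16, 0], [0, 0, 0, 0, 0]]]' 40|P
python3 - <<'E'
from h import *
print(head());hd=-.1177;p=bot.get_obs()['eef_pos']
w=levtcp(.35,.075,.012)+[0,.003,0]
for t in(w+[0,0,.06],w): print(np.round(t,4),delta(t,p).round(4));p=t
for th in[.5,.6,.7,.8,.9,1.0,1.1,1.2,1.3,1.4]:
    t=levtcp(th)+[0,.003,0];print(th,t.round(4),delta(t,p,hd).round(4));p=t
E
```

```text
t: 34.95 eef_pos: [0.5526, -0.0224, 0.3046] contact_force: [-0.5, 0.1, -0.2] gripper_width: 0.001 grasp_force: 0.0 
-0.1102024150542276
[ 0.5426 -0.2155  0.3022] [0.0113 0.193  0.0024]
[ 0.5426 -0.2155  0.2422] [ 0.   -0.    0.06]
0.5 [ 0.5202 -0.2128  0.2364] [-0.0226  0.      0.0058]
0.6 [ 0.5131 -0.212   0.2338] [-0.0071  0.      0.0026]
0.7 [ 0.5064 -0.2112  0.2305] [-0.0068  0.      0.0033]
0.8 [ 0.5    -0.2104  0.2265] [-0.0064  0.      0.004 ]
0.9 [ 0.4941 -0.2097  0.2219] [-0.006   0.      0.0046]
1.0 [ 0.4886 -0.2091  0.2167] [-0.0055  0.      0.0052]
1.1 [ 0.4837 -0.2085  0.211 ] [-0.005   0.      0.0057]
1.2 [ 0.4793 -0.208   0.2049] [-0.0044  0.      0.0062]
1.3 [ 0.4756 -0.2075  0.1983] [-0.0037  0.      0.0066]
1.4 [ 0.4724 -0.2072  0.1914] [-0.0033  0.      0.0069]
```

```bash
P(){ sed -n '1,2p;4p' | tr '\n' ' '; echo; }
python3 nudge.py '[[[0.002, 0.032, 0.0004, 0, 0], [0.002, 0.032, 0.0004, 0, 0], [0.002, 0.032, 0.0004, 0, 0], [0.002, 0.032, 0.0004, 0, 0], [0.002, 0.032, 0.0004, 0, 0], [0.0013, 0.033, 0.0004, 0.008, 0], [0, 0, 0.03, 0, 0], [0, 0, 0.03, 0, 0], [0, 0, 0, 0, 0]]]'|P
python3 nudge.py '[[[-0.0113, 0, 0.0029, 0, 0], [-0.0113, 0, 0.0029, 0, 0], [-0.0036, 0, 0.0013, 0, 0], [-0.0035, 0, 0.0013, 0, 0], [-0.0034, 0, 0.0016, 0, 0], [-0.0034, 0, 0.0017, 0, 0], [0, 0, 0, 0, 0]]]'|P
python3 nudge.py '[[[-0.0032, 0, 0.002, 0, 0], [-0.0032, 0, 0.002, 0, 0], [0, 0, 0, 0, 0]]]'|P
python3 nudge.py '[[[-0.003, 0, 0.0023, 0, 0], [-0.003, 0, 0.0023, 0, 0], [0, 0, 0, 0, 0]]]'|P
python3 nudge.py '[[[-0.0027, 0, 0.0026, 0, 0], [-0.0028, 0, 0.0026, 0, 0], [0, 0, 0, 0, 0]]]'|P
python3 nudge.py '[[[-0.0025, 0, 0.0028, 0, 0], [-0.0025, 0, 0.0029, 0, 0], [0, 0, 0, 0, 0]]]'|P
python3 nudge.py '[[[-0.0022, 0, 0.0031, 0, 0], [-0.0022, 0, 0.0031, 0, 0], [0, 0, 0, 0, 0]]]'|P
python3 nudge.py '[[[-0.0018, 0, 0.0033, 0, 0], [-0.0019, 0, 0.0033, 0, 0], [0, 0, 0, 0, 0]]]'|P
```

```text
t: 35.85 eef_pos: [0.5388, -0.2148, 0.2356] contact_force: [-0.8, -0.0, 0.4] 
t: 36.55 eef_pos: [0.5057, -0.2109, 0.2288] contact_force: [0.3, -0.0, -0.3] 
t: 36.85 eef_pos: [0.4992, -0.2102, 0.2244] contact_force: [1.8, -1.2, 0.5] 
t: 37.15 eef_pos: [0.4929, -0.2094, 0.2195] contact_force: [1.1, 0.2, -0.4] 
t: 37.45 eef_pos: [0.4874, -0.2088, 0.2143] contact_force: [1.1, -0.1, 0.3] 
t: 37.75 eef_pos: [0.4824, -0.2082, 0.2086] contact_force: [2.0, -0.4, 0.5] 
t: 38.05 eef_pos: [0.4785, -0.2077, 0.2026] contact_force: [1.3, -0.0, 0.6] 
t: 38.35 eef_pos: [0.4751, -0.2074, 0.1963] contact_force: [2.0, -0.3, 2.6]
```

```bash
P(){ sed -n '1,2p;4p' | tr '\n' ' '; echo; }
python3 nudge.py '[[[0, 0, 0, 0, 0]]]'|P
python3 nudge.py '[[[-0.0016, 0, 0.0034, 0, 0], [-0.0017, 0, 0.0035, 0, 0], [0, 0, 0, 0, 0]]]'|P
python3 nudge.py '[[[0, 0, 0, 0, 0]]]'|P
python3 nudge.py '[[[-0.0033, 0, 0.0036, 0, 0], [-0.0034, 0, 0.0036, 0, 0], [0, 0, 0, 0, 0]]]'|P
python3 nudge.py '[[[0, 0, 0, 0, 0]]]'|P
python3 nudge.py '[[[-0.003, 0, 0.0037, 0, 0], [-0.003, 0, 0.0037, 0, 0], [0, 0, 0, 0, 0]]]'|P
python3 nudge.py '[[[0, 0, 0, 0, 0]]]'|P
```

```text
t: 38.45 eef_pos: [0.4751, -0.2074, 0.1963] contact_force: [1.9, -0.6, 1.8] 
t: 38.75 eef_pos: [0.4724, -0.207, 0.1897] contact_force: [2.5, -0.7, 2.5] 
t: 38.85 eef_pos: [0.4723, -0.207, 0.1896] contact_force: [2.8, -0.1, 3.3] 
t: 39.15 eef_pos: [0.4666, -0.2064, 0.183] contact_force: [4.8, -0.4, 5.2] 
t: 39.25 eef_pos: [0.4665, -0.2064, 0.183] contact_force: [4.8, -0.7, 6.0] 
t: 39.55 eef_pos: [0.4608, -0.2058, 0.1758] contact_force: [5.4, -0.5, 6.7] 
t: 39.65 eef_pos: [0.4607, -0.2057, 0.1758] contact_force: [5.2, -0.4, 5.9]
```

Resistance starts at about 1.0–1.2 rad, so about midway. Now I'll close the lever.

```bash
P(){ sed -n '1,2p;4p' | tr '\n' ' '; echo; }
python3 nudge.py '[[[-0.0025, 0, 0.0037, 0, 0], [-0.0025, 0, 0.0037, 0, 0], [-0.0024, 0, 0.0038, 0, 0], [-0.0024, 0, 0.0038, 0, 0], [0, 0, 0, 0, 0]]]'|P
python3 nudge.py '[[[-0.0006, 0, 0.0037, 0, 0], [-0.0006, 0, 0.0037, 0, 0], [-0.0005, 0, 0.0037, 0, 0], [-0.0005, 0, 0.0037, 0, 0], [0, 0, 0, 0, 0]]]'|P
python3 nudge.py '[[[0.0012, 0, 0.0036, 0, 0], [0.0012, 0, 0.0036, 0, 0], [0.0012, 0, 0.0036, 0, 0], [0, 0, 0, 0, 0]]]'|P
python3 nudge.py '[[[0.0012, 0, 0.0036, 0, 0], [0.001, 0, 0.0035, 0, 0], [0, 0, 0, 0, 0]]]'|P
python3 nudge.py '[[[0, 0, 0.003, 0, 0], [0, 0, 0, 0, 0]]]'|P
python3 nudge.py '[[[0, 0, 0.003, 0, 0], [0, 0, 0, 0, 0]]]'|P
```

```text
t: 40.15 eef_pos: [0.4506, -0.2047, 0.1607] contact_force: [2.3, -0.7, 7.3] 
t: 40.65 eef_pos: [0.4472, -0.2042, 0.1452] contact_force: [0.8, -0.1, 2.8] 
t: 41.05 eef_pos: [0.4501, -0.2045, 0.1338] contact_force: [0.5, -0.5, 3.0] 
t: 41.35 eef_pos: [0.4521, -0.2049, 0.1291] contact_force: [-9.5, 3.3, 32.4] 
t: 41.55 eef_pos: [0.4528, -0.205, 0.1279] contact_force: [-13.8, 5.2, 47.7] 
t: 41.75 eef_pos: [0.4532, -0.2051, 0.1267] contact_force: [-19.7, 7.5, 66.8]
```

The lever is hard against its closed stop. I'll retreat and check.

```bash
python3 nudge.py '[[[0, 0, -0.02, 0, 0], [0, 0, -0.04, 0, 0], [0, 0, -0.045, 0, 0], [0, 0, -0.045, 0, 0], [-0.01, 0.04, -0.02, 0, 0], [-0.01, 0.045, 0, 0, 0], [0, 0.045, 0, 0, 0], [0, 0.04, 0, 0, 0], [0, 0, 0, 0, 0]]]'|sed -n '1,2p;4p'
python3 - <<'E'
from h import *
i=bot.read_camera('top');s=bot.read_camera('scene')
cv2.imwrite('pics/f.png',np.hstack([crop(i,330,190,450,290,3),crop(s,285,190,405,290,3)]))
E
```

```text
t: 42.65
eef_pos: [0.4093, -0.3765, 0.2895]
contact_force: [-0.6, 1.2, -0.4]
```

View pics/f.png

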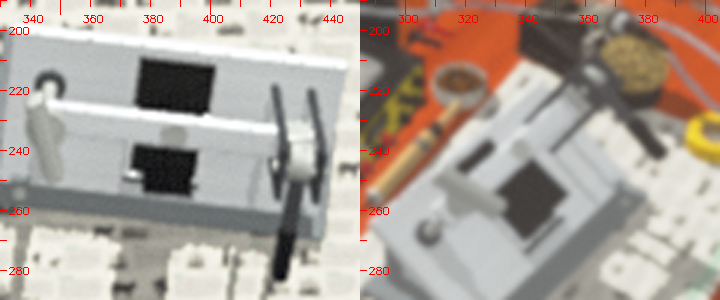

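Top shows the lever lying down the slope to (422,283) and the heat sink inside the lip, its lower end at about row 255, with the bar down on it. Scene shows the lip clear at (345,270). I'll hand in.

```bash
python3 -c "
from station import bot
print(bot.hand_in())"
```

```text
the job is handed in; nothing more can be done
None
```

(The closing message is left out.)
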